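# Back the ratchet feed off by one notch

## Task

The ratchet feed has been wound one notch too far. With a fingertip lift the pawl off the toothed wheel by its peg and swing it over onto its stop, push a spoke to turn the wheel back by one notch, then push the pawl over again so that it drops into that next notch, and leave it there. Only push: nothing has to be gripped, the pawl must not be forced, and the loose things around the unit stay where they are.

Things in the scene. Friction and masses are not known exactly. Their poses are not given: they have to be found in the camera images.
- unit: Ratchet feed unit fixed to the bench: blue base plate 210 x 350 x 12 mm with blue bearing plates (top 153 mm). Origin at bench height straight under the toothed wheel. Its axes, used below as unit x, y, z: z up; x along the level shaft, from the spokes to the rubber roller; y level, from the wheel towards the pawl's pivot. Turned only about the vertical.
- wheel_centre (a point): Centre of the toothed steel ratchet wheel, on the shaft axis, at unit (0, 0, 125) mm. The wheel is 124 mm across and 14 mm thick, with 12 teeth: one notch is 30 degrees (0.524 rad). BACK means that the top of the wheel and spokes goes towards unit +y (towards the pawl's pivot); the lowered pawl blocks this, and lets the wheel click the other way.
- hub (a point): Centre of the star of six round steel spokes (12 mm thick, ends 105 mm from the shaft axis, 60 degrees apart), on the shaft axis at unit (-45, 0, 125) mm, in a plane of its own clear of the wheel. Spokes, wheel and rubber roller (70 mm across, unit x 52 to 108 mm) turn as one; the roller moves the aluminium strip under it.
- spoke_tip (a point): End of the spoke that at the start stands 23 to 32 degrees off upright, on the unit -y side: 105 mm from the shaft axis, at unit x = -45 mm. Seen from the hub it points at 110 degrees + the feedwheel value, measured from unit +y towards up. It can be reached from above, with 60 degrees of free space on either side.
- pawl_pivot (a point): Fixed pivot of the pawl, at unit (0, 98.6, 110) mm. The pawl is a dark steel bar 12 mm thick in the plane unit x = 0, leaning from this pivot up against the wheel; its free end carries the lifting peg.
- peg (a point): Lifting peg: plain round steel peg 12 mm thick, out of the pawl's free end along unit +x (x 6 to 59 mm). The point is on its axis at unit x = 35 mm, 120 mm from the pivot; about 212 mm up at rest, 230 mm at the top of its swing. From x = 20 to 59 mm there is free space on both sides (unit y) and 35 mm below it.
- stop (a point): Rubber top of the stop post on which the pawl lies when swung fully over, at unit (0, 145, 176) mm; post 16 mm thick.
- feedwheel (a joint): Wheel angle, rad. 0: the lowered pawl is hard against its present tooth. Falls as the wheel goes back. Starts at 0.05 to 0.2. The next notch back is at -0.524: a pawl dropped while the value is between -0.524 and -0.12 falls into it. The wheel stays where it is left (friction about 0.2 N m, some 2 N at a spoke end). Wound forward it grows; over 0.5 is a notch too far.
- pawl (a joint): Pawl angle, rad. 0 to 0.16: down on the wheel; grows as it is lifted and swung over. From the pivot the peg points at 122 degrees - value, from unit +y towards up. Upright at 0.56: below that it falls onto the wheel, beyond it falls away and lies on its stop at 1.08 by its own weight (about 150 g, no spring; some 1 N at the peg lifts it).
- oil: loose bystander: white plastic oil bottle with black cap, 48 mm across, 120 mm tall; origin at the centre of its underside
- bearing: loose bystander: small steel bearing ring, 38 mm across, 12 mm high, lying on the unit's base plate beside the toothed wheel; origin under its centre
- gearblank: loose bystander: steel turned blank, a 68 mm disc 16 mm thick with a 28 mm boss, 34 mm tall in all; origin under its centre
- spanner: loose bystander: steel spanner lying flat beside the unit; origin under its middle
- driver: loose bystander: screwdriver with a black handle lying beside the unit; origin under its middle
- packer: loose bystander: wooden packing block 40 x 100 x 28 mm behind the unit; origin under its centre
- tin: loose bystander: plain metal tin, 60 mm across, 80 mm tall, behind the unit; origin under its centre

How it is judged:
On the way, in this order (a step that is already met when the one before it is completed fails the run):
1. the pawl lies back on its stop, the wheel not yet turned back (value of joint pawl above 1 rad and value of joint feedwheel above -0.1 rad), for 0.2 s.
2. the wheel stands one notch back, the pawl still on its stop (value of joint pawl above 0.9 rad and value of joint feedwheel between -0.56 and -0.12 rad), for 0.2 s.
At the end, for the whole second after the job is handed in: The pawl is down on the wheel (pawl below 0.2 rad) in the notch one back from where it began (feedwheel between -0.56 and -0.12 rad), and both are at rest (value of joint feedwheel between -0.56 and -0.12 rad and value of joint pawl below 0.2 rad and velocity of joint feedwheel between -0.05 and 0.05 rad/s and velocity of joint pawl between -0.05 and 0.05 rad/s); the robot touches nothing.
It fails at once if the wheel is let back by more than about one and a half notches (value of joint feedwheel below -0.85 rad).
It fails at once if the wheel is wound forward by most of a notch (value of joint feedwheel above 0.5 rad).
It fails at once if the pawl is forced (more than 20 N from the fingers) (contact force between the fingers and pawl above 20 N).
It fails at once if a loose bystander is lifted, carried or shoved by more than 25 mm (distance of any of oil, bearing, gearblank, spanner, driver, packer, tin from where it was at the start of the episode above 0.025 m).
It also fails if it takes over 64 s, if anything falls off the work surface, if the arm or the gripper's body presses on something with over 40 N, if the wrist force passes 120 N, or if a joint passes its speed limit or range.

## Robot

A 7-joint arm with a two-finger parallel gripper is mounted at the origin on the work surface. World frame = base frame: x ahead of the robot, y to its left, z up, the work surface at z = 0. Lengths are in m, angles in rad, forces in N, time in s.
With the tool pointing down it reaches from about 0.35 to 0.9 m from the base axis. Payload 8.1 kg.
Tool frame: the origin (TCP) lies on the centre line of the jaws, within the pads' length; the fingertips stand 22 mm ahead of it and the grasp point (between the pads) lies 3 mm ahead of it; z points along the fingers, y is the direction in which the jaws open and shut (so a half turn about z gives the same grasp; the last joint's range is limited). The gripper opens to 92 mm and grips with 3 to 60 N. Pads are 19 mm wide; open, the fingers measure 130 mm over their backs; the gripper's body (75 mm by 190 mm) begins 47 mm behind the grasp point.
Start: joints at [-1.244, 0.434, 0.025, 1.573, -0.012, 1.134, -0.075], TCP at [0.26, 0.568, 0.249] pointing down, gripper open.
Joint ranges: [-2.62, 2.62], [-0.44, 2.09], [-1.27, 1.32], [0.08, 2.57], [-1.32, 4.46], [0.12, 2], [-2.74, 2.74]. Speed limits (rad/s): [2.22, 2.22, 3.01, 3.01, 3.14, 3.14, 3.14].

## Interface

Orientations are given as a rotation vector (axis times angle).
In Python, from cell import arm gives the robot as it stands.
- The arm moves only by the shell command python3 -m pendant 'ROWS' [FORCE]. ROWS is JSON, a list that holds one entry, the list of rows, each a list of 7 numbers: the shift along the tool's x, y, z in units of 0.04 m (1.0 is 0.04 m), then the turn, a rotation vector about the tool's x, y, z in units of 0.08 rad (1.0 is 0.08 rad), then the closure, from 0 (fully open) to 1 (shut). In form: [[[tx, ty, tz, ax, ay, az, fingers], ...]]. A call has 1 to 20 rows; each row shifts and turns the commanded pose from where the row before left it, along the tool's axes as they then stand; what a row does not reach is not made up. A row lasts 1/12 s, in which the tool goes at most 41.7 mm and 7.16 degrees, less where a joint would pass 70% of its speed; a pose out of reach is approached as far as the arm can. A call with a number of a shift or a turn outside -1 to 1 is refused whole. A call with a gripper value outside its range is refused whole. The fingers move at their own pace and stop on an object; FORCE is the grip in N (left out, the last holds). Time passes only in rows, so rows that do not move let the fingers close. It gives the time, the measured TCP pose, the force and the opening at its end, in the units of the state.
- arm.observe(): the state, without advancing time (a new reading comes with each control period).
- arm.get_image(name): name is "side" or "top" or "wrist"; returns a dict with "img" (420x560x3 uint8, red, green, blue), "z_map" (420x560 float32, m along the optical axis (not along the pixel's ray), 0 where there is no reading), "K" (3x3 intrinsics, pixels), "k1" (the pictures are not rectified: a ray, as slopes to the right and down, at radius r is drawn at 1 + k1 r^2 times it, then the intrinsics apply), "R" (3x3) and "t" (3): a world point X has camera coordinates R X + t. Camera axes: x right, y down, z forward; pixel columns grow to the right and rows downward; lengths in m; the calibration is good to about 2 mm. A picture is of the moment at which its call begins.
- arm.sign_off(): hands the job in, once; it reports no verdict.
The state is a dict: "clock": time; "joints": joint angles; "dq": joint speeds; "joint_efforts": joint torques, N m; "position": TCP position; "ee_rot": TCP orientation; "force": force on the tool from outside, world axes, zero at the start; "ft_torque": the same for the moment, N m; "width": opening from 0.0 (shut) to 1.0 (fully open).
Only numpy, scipy, OpenCV 4.12 (cv2) and the standard library are available. Lean on these libraries where they do the work, as an engineer would, in place of code of your own. Each camera call takes 0.05 s, during which the arm holds its last target.

## Working session

There is one attempt and no reset: what is moved stays moved. The work goes in short steps, Python scripts to look and compute and a shell command to move; the robot and the scene stay as the last step left them, time stands still between calls to the robot, and variables do not carry over. Pictures are saved under pics/ and viewed, and the job is handed in when it is done.

```bash
ls; mkdir -p pics; python3 - <<'E'
from cell import arm
import cv2,numpy as np
s=arm.observe()
for k,v in s.items(): print(k,np.round(v,4))
for n in("side","top","wrist"):
    d=arm.get_image(n); cv2.imwrite(f"pics/a_{n}.png",d["img"][:,:,::-1]); np.savez(f"a_{n}.npz",**d)
    print(n,d["K"].tolist(),d["k1"],np.round(d["R"],3).tolist(),np.round(d["t"],3))
E
```

```text
pics
clock 0.0
joints [-1.2436  0.4352  0.0249  1.5741 -0.0116  1.134  -0.0751]
dq [ 0.0017  0.001  -0.0009 -0.0007  0.0008  0.0016  0.0014]
joint_efforts [ 8.00000e-04 -6.67859e+01  9.85100e-01 -3.14459e+01 -6.06000e-02
  4.31000e-02  1.00000e-04]
position [0.2603 0.5677 0.2479]
ee_rot [-6.7000e-01 -3.0691e+00  2.4000e-03]
force [-0.0184 -0.9642  0.1885]
ft_torque [-0.0049  0.0053 -0.0115]
width 0.9998
side [[392.06821276629677, 0.0, 276.9961905956912], [0.0, 392.06821276629677, 213.40661216384646], [0.0, 0.0, 1.0]] -0.0981126191192029 [[0.801, -0.599, 0.008], [-0.312, -0.428, -0.848], [0.511, 0.677, -0.53]] [-0.49   0.288  0.705]
top [[471.6851134368321, 0.0, 273.9732032308292], [0.0, 471.6851134368321, 210.22223750543972], [0.0, 0.0, 1.0]] -0.15766015974710948 [[-0.001, -1.0, 0.013], [-0.992, -0.001, -0.123], [0.123, -0.013, -0.992]] [-0.037  0.611  1.374]
wrist [[365.5442830751541, 0.0, 280.621840973501], [0.0, 365.5442830751541, 212.087139476499], [0.0, 0.0, 1.0]] -0.013712651605810288 [[0.417, 0.909, -0.002], [0.869, -0.398, 0.292], [0.265, -0.124, -0.956]] [-0.624 -0.038  0.392]
```

View pics/a_side.png

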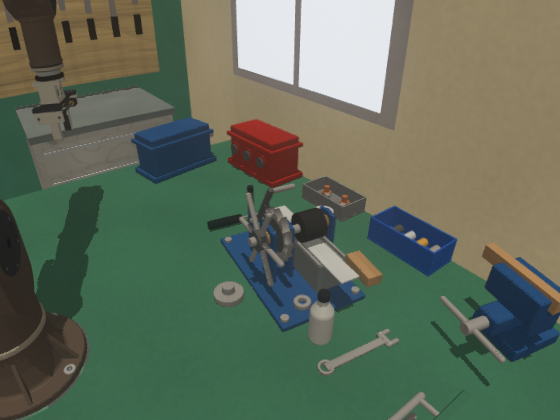

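View pics/a_top.png

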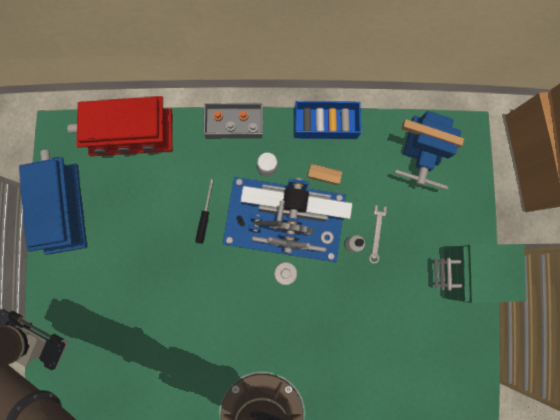

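View pics/a_wrist.png

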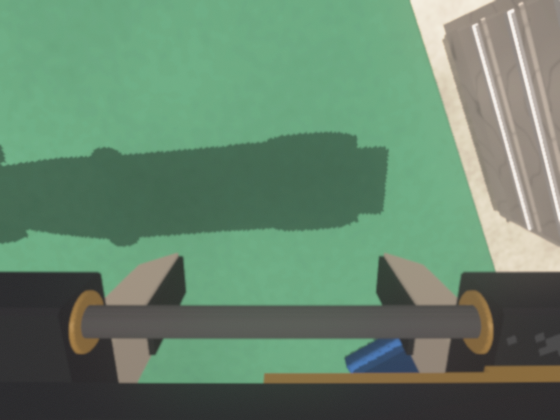

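```bash
cat > h.py <<'E'
import numpy as np,cv2
def cloud(d):
    z=d["z_map"].astype(float);h,w=z.shape
    u,v=np.meshgrid(np.arange(w),np.arange(h))
    K=d["K"];k1=float(d["k1"])
    p=cv2.undistortPoints(np.stack([u,v],-1).reshape(-1,1,2).astype(float),K,np.array([k1,0,0,0,0.])).reshape(h,w,2)
    c=np.stack([p[...,0]*z,p[...,1]*z,z],-1)
    X=(c-d["t"])@d["R"]; X[z==0]=np.nan
    return X
def proj(d,X):
    X=np.atleast_2d(X)
    rv=cv2.Rodrigues(np.asarray(d["R"],float))[0]
    return cv2.projectPoints(X.astype(float),rv,np.asarray(d["t"],float),d["K"],np.array([float(d["k1"]),0,0,0,0.]))[0].reshape(-1,2)
def rays(d,uv):
    p=cv2.undistortPoints(np.asarray(uv,float).reshape(-1,1,2),d["K"],np.array([float(d["k1"]),0,0,0,0.])).reshape(-1,2)
    D=np.c_[p,np.ones(len(p))]@d["R"]; C=-d["R"].T@d["t"]
    return C,D
E
python3 - <<'E'
import numpy as np,cv2
from h import *
for n in("top","side"):
    d=np.load(f"a_{n}.npz");X=cloud(d)
    hsv=cv2.cvtColor(d["img"],cv2.COLOR_RGB2HSV)
    bl=(hsv[...,0]>100)&(hsv[...,0]<125)&(hsv[...,1]>130)
    m=bl&(abs(X[...,2]-.012)<.006)&(abs(X[...,0]-.57)<.25)&(abs(X[...,1]+.03)<.25)
    P=X[m];print(n,m.sum(),np.median(P[:,2]))
    r=cv2.minAreaRect(P[:,:2].astype(np.float32));print(r, cv2.boxPoints(r))
    x0,x1,y0,y1=(210,370,160,290) if n=="top" else (195,395,160,360)
    k=5 if n=="top" else 4
    im=d["img"][y0:y1,x0:x1,::-1]
    im=cv2.resize(im,None,fx=k if n=="top" else 3,fy=k if n=="top" else 3,interpolation=cv2.INTER_CUBIC);cv2.imwrite(f"pics/b_{n}.png",im[:600,:800])
E
```

```text
top 3032 0.012368289828341688
((0.5993117690086365, -0.0708075761795044), (0.3477129340171814, 0.23089133203029633), 81.03280639648438) [[ 0.4581783  -0.22454473]
 [ 0.6862476  -0.2605335 ]
 [ 0.74044526  0.08292958]
 [ 0.51237595  0.11891836]]
side 2755 0.011974807985482701
((0.5862738490104675, -0.06819850206375122), (0.3510548174381256, 0.20854035019874573), 81.25131225585938) [[ 0.456519   -0.22582407]
 [ 0.66263294 -0.2575432 ]
 [ 0.7160287   0.08942707]
 [ 0.50991476  0.1211462 ]]
```

View pics/b_side.png

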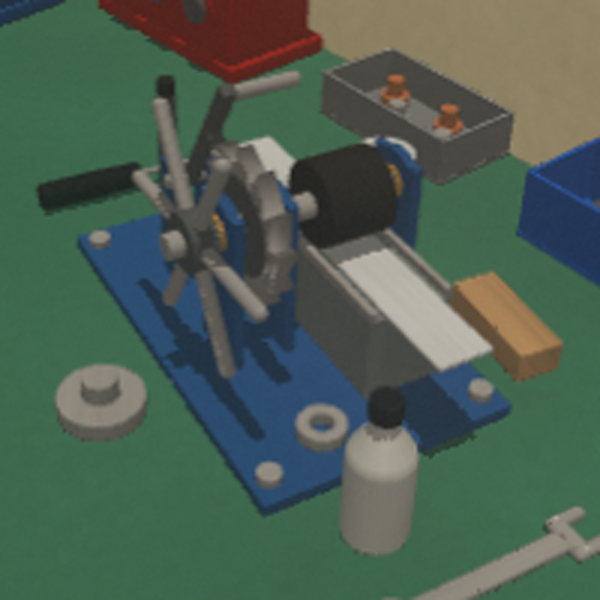

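View pics/b_top.png

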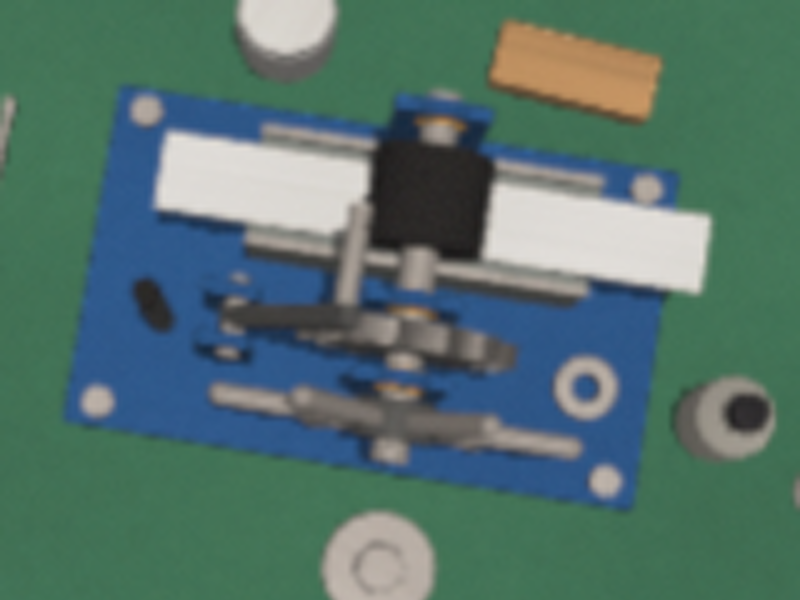

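```bash
python3 - <<'E'
import numpy as np,cv2
from h import *
a=np.deg2rad(-8.75);ux=np.array([np.cos(a),np.sin(a),0]);uy=np.array([-ux[1],ux[0],0])
c=np.array([.5863,-.0682,0])
for n in("top","side"):
    d=np.load(f"a_{n}.npz");X=cloud(d);img=d["img"].astype(int)
    U=np.stack([(X-c)@ux,(X-c)@uy,X[...,2]],-1)*1000
    inb=(abs(U[...,0])<115)&(abs(U[...,1])<180)
    # roller black above 120mm
    dark=(img.max(-1)<60)
    m=inb&dark&(U[...,2]>110)&(U[...,0]>10)
    P=U[m];print(n,"roller",m.sum(),P.min(0),P.max(0))
    m=inb&(U[...,2]>200)
    P=U[m];print("high",np.round(P[np.argsort(P[:,0])]).astype(int)[::max(1,len(P)//40)].tolist())
    m=inb&(U[...,2]>40)&(U[...,0]<-20); P=U[m]; print('spokes x', np.percentile(P[:,0],[1,10,30,50,70,90,99]))
E
```

```text
top roller 470 [ 17.50295932 -53.19511542 118.33835837] [ 74.23839482  12.55571633 166.3428644 ]
high [[-85, -59, 202], [-84, -68, 213], [-82, 29, 206], [-82, 38, 217], [-81, 32, 215], [-80, -57, 211], [-79, 38, 214], [-78, 22, 200], [-77, -55, 205], [-76, 38, 216], [-75, 33, 214], [-74, -59, 210], [-73, -67, 213], [-39, 28, 202], [-37, 34, 202], [-37, 28, 207], [-35, 21, 227], [-33, 16, 218], [-32, 34, 200], [-32, 19, 221], [-30, 32, 207], [-29, 17, 221], [-26, 17, 216], [-23, 15, 217], [-19, 23, 217], [-16, 24, 217], [-13, 24, 217], [-11, 22, 221], [-8, 22, 221], [-5, 18, 224], [-2, 18, 218], [1, 16, 221], [3, 16, 224], [6, 19, 215], [8, 17, 221], [11, 20, 216], [14, 15, 221], [18, 21, 225], [20, 14, 217], [22, 14, 221], [25, 14, 217]]
spokes x [-97.39582532 -83.66446179 -76.73171819 -52.61634897 -39.0778516
 -30.12309596 -21.39270696]
side roller 802 [ 16.49956916 -55.68392689 110.03624461] [ 92.62521169   8.76969087 161.25893013]
high [[-85, -63, 207], [-84, -57, 201], [-84, -65, 217], [-83, -63, 202], [-83, -67, 215], [-82, -65, 203], [-81, -63, 217], [-81, 27, 207], [-80, -66, 205], [-79, 25, 206], [-79, -67, 205], [-78, -71, 212], [-77, 20, 200], [-76, -67, 218], [-76, -66, 203], [-74, 27, 211], [-72, 26, 203], [-40, 23, 204], [-39, 15, 210], [-38, 21, 214], [-37, 19, 203], [-36, 12, 221], [-34, 19, 222], [-33, 12, 220], [-32, 15, 208], [-29, 15, 220], [-26, 16, 219], [-24, 17, 218], [-21, 17, 217], [-18, 18, 218], [-17, 16, 219], [-13, 14, 212], [-11, 12, 214], [-8, 14, 220], [-6, 18, 220], [-3, 13, 217], [0, 15, 220], [3, 20, 220], [5, 14, 212], [8, 17, 220], [11, 11, 214], [14, 22, 219], [17, 14, 216], [20, 14, 211], [22, 14, 218]]
spokes x [-98.0465614  -83.50038141 -78.56524798 -58.16633283 -40.83493231
 -32.65548202 -23.31359023]
```

```bash
cat > fit.py <<'E'
import numpy as np,sys
from h import *
from scipy.optimize import least_squares
a=np.deg2rad(-8.75);ux=np.array([np.cos(a),np.sin(a),0]);uy=np.array([-ux[1],ux[0],0])
c=np.array([.5863,-.0682,0])
if __name__=="__main__":
  for n in("top","side"):
    d=np.load(f"a_{n}.npz");X=cloud(d)
    U=np.stack([(X-c)@ux,(X-c)@uy,X[...,2]],-1)*1000
    m=(U[...,0]<-66)&(U[...,0]>-92)&(abs(U[...,1]+20)<110)&(U[...,2]>25)
    P=U[m]
    def res(p):
        y0,z0,x0,th=p
        q=np.stack([P[:,1]-y0,P[:,2]-z0],-1)
        best=None
        D=[]
        for k in range(6):
            ang=np.deg2rad(110+60*k)+th
            e=np.array([np.cos(ang),np.sin(ang)])
            t=np.clip(q@e,0,100);r=q-t[:,None]*e
            D.append(np.sqrt((r**2).sum(1)+(P[:,0]-x0)**2)-6)
        return np.min(np.abs(D),0)
    rs=[least_squares(res,[-20,125,-79,th],loss="soft_l1",f_scale=2) for th in(.05,.12,.2)]
    r=min(rs,key=lambda r:r.cost);print(n,m.sum(),r.x,r.cost/m.sum())
    m=(U[...,0]<20)&(U[...,0]>-15)&(U[...,2]>195)&(abs(U[...,1]-15)<25);P=U[m]
    for k in (0,):
        r=least_squares(lambda p:np.hypot(P[:,1]-p[0]-p[2]*P[:,0],P[:,2]-p[1])-6,[15,213,0.],loss="soft_l1",f_scale=2);print("peg y,z,slope",r.x)
E
python3 fit.py
```

```text
top 461 [-18.8049842  126.77733818 -78.84469963   0.13731382] 2.087768393148966
peg y,z,slope [ 1.90847645e+01  2.14411720e+02 -4.60790410e-02]
side 1097 [-19.38355322 125.24864321 -78.12408937   0.13638607] 1.6778702236973149
peg y,z,slope [1.91100623e+01 2.13711031e+02 1.23150369e-02]
```

```bash
cat > st.py <<'E'
import numpy as np
from scipy.spatial.transform import Rotation as R
from cell import arm
a=np.deg2rad(-8.75);ux=np.array([np.cos(a),np.sin(a),0]);uy=np.array([-ux[1],ux[0],0])
O=np.array([.5863,-.0682,0])-.0338*ux-.0192*uy
if __name__=="__main__":
    s=arm.observe();p=np.array(s["position"])-O
    M=R.from_rotvec(s["ee_rot"]).as_matrix();B=np.c_[-ux,uy,[0,0,-1]]
    print("t",round(s["clock"],2),"unit mm",np.round([p@ux*1e3,p@uy*1e3,p[2]*1e3],1),"turn err units",np.round(R.from_matrix(M.T@B).as_rotvec()/.08,2),"F",np.round(s["force"],1),"F unit y",round(float(np.dot(s["force"],uy)),1),"w",round(s["width"],2))
E
python3 -m pendant '[[[0,0,-0.3,0,0,-0.87,0.5],[0,0,-0.3,0,0,-0.87,1],[0,0,-0.3,0,0,-0.87,1],[0,0,-0.3,0,0,-0.85,1],[0,0,0,0,0,0,1],[0,0,0,0,0,0,1]]]' 10; python3 st.py
```

```text
clock: 0.65
position: [0.2606, 0.5683, 0.2968]
ee_rot: [0.244, 3.132, 0.001]
force: [-0.4, -1.0, -0.6]
width: 0.615
t 0.65 unit mm [-384.9  598.7  296.8] turn err units [ 0.01  0.   -0.03] F [-0.4 -1.  -0.6] F unit y -1.1 w 0.61
```

```bash
python3 -m pendant '[[[-0.3,-0.4,0,0,0,0,1],[-0.5,-0.7,0,0,0,0,1],[-0.5,-0.7,0,0,0,0,1],[-0.5,-0.7,0,0,0,0,1],[-0.5,-0.7,0,0,0,0,1],[-0.5,-0.7,0,0,0,0,1],[-0.5,-0.7,0,0,0,0,1],[-0.5,-0.7,0,0,0,0,1],[-0.5,-0.7,0,0,0,0,1],[-0.5,-0.7,0,0,0,0,1],[-0.5,-0.7,0,0,0,0,1],[-0.5,-0.7,0,0,0,0,1],[-0.5,-0.7,0,0,0,0,1],[-0.5,-0.7,0,0,0,0,1],[-0.5,-0.7,0,0,0,0,1],[-0.5,-0.7,0,0,0,0,1],[-0.5,-0.7,0,0,0,0,1],[-0.5,-0.7,0,0,0,0,1],[0,0,0,0,0,0,1],[0,0,0,0,0,0,1]]]'; python3 st.py
```

```text
clock: 2.32
position: [0.5333, 0.0259, 0.2956]
ee_rot: [-0.251, -3.13, 0.002]
force: [-0.2, 1.4, 0.4]
width: 0.005
t 2.32 unit mm [-32.9 104.1 295.6] turn err units [-0.02 -0.02 -0.09] F [-0.2  1.4  0.4] F unit y 1.3 w 0.01
```

```bash
python3 -m pendant '[[[-0.35,-0.5,0,0,0,0,1],[-0.35,-0.5,0,0,0,-0.09,1],[-0.35,-0.5,0,0,0,0,1],[-0.35,-0.5,0,0,0,0,1],[-0.35,-0.5,0,0,0,0,1],[-0.1,-0.15,0,0,0,0,1],[0,0,0,0,0,0,1],[0,0,0,0,0,0,1]]]'; python3 st.py; python3 - <<'E'
from cell import arm
import cv2,numpy as np
for n in("side","wrist"):
    d=arm.get_image(n); im=d["img"][:,:,::-1]
    if n=="side": im=cv2.resize(im[120:320,180:400],None,fx=3,fy=3,interpolation=cv2.INTER_CUBIC)
    cv2.imwrite(f"pics/c_{n}.png",im); np.savez(f"c_{n}.npz",**d)
E
```

```text
clock: 2.98
position: [0.5903, -0.086, 0.296]
ee_rot: [-0.229, -3.132, -0.001]
force: [-0.6, 0.0, 0.6]
width: 0.005
t 2.98 unit mm [ 40.5   2.2 296. ] turn err units [ 0.01 -0.02  0.09] F [-0.6  0.   0.6] F unit y -0.1 w 0.0
```

View pics/c_side.png

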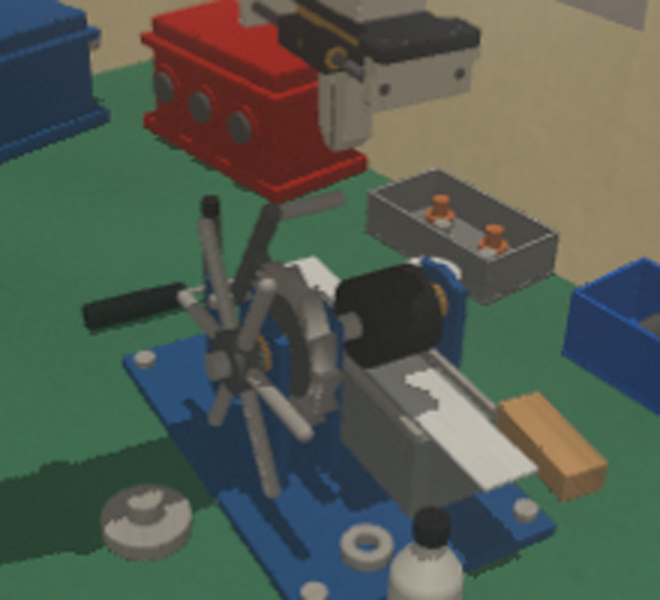

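View pics/c_wrist.png

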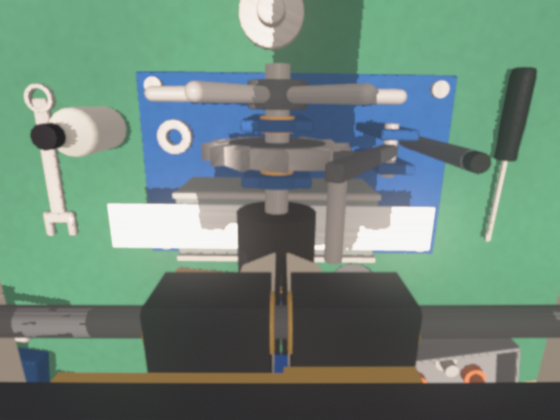

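```bash
python3 -m pendant '[[[0,0,0.4,0,0,0,1],[0,0,0.5,0,0,0.09,1],[0,0,0.5,0,0,0,1],[0,0,0.3,0,0,0,1],[0,0,0.15,0,0,0,1],[0,0,0,0,0,0,1],[0,0,0,0,0,0,1]]]'; python3 st.py
python3 -m pendant '[[[0,0.1,0,0,0,0,1],[0,0.1,0,0,0,0,1],[0,0.1,0,0,0,0,1],[0,0.1,0,0,0,0,1]]]'; python3 st.py;python3 -m pendant '[[[0,0.1,0,0,0,0,1],[0,0.1,0,0,0,0,1]]]'; python3 st.py
```

```text
clock: 3.67
position: [0.5909, -0.0867, 0.2232]
ee_rot: [0.239, 3.132, 0.001]
force: [-0.0, 1.2, 0.5]
width: 0.009
t 3.67 unit mm [ 41.2   1.6 223.2] turn err units [0.01 0.   0.01] F [-0.   1.2  0.5] F unit y 1.1 w 0.01
clock: 4.0
position: [0.5936, -0.0712, 0.2233]
ee_rot: [0.24, 3.131, 0.0]
force: [0.1, -0.2, 0.2]
width: 0.01
t 4.0 unit mm [ 41.5  17.3 223.3] turn err units [ 0.    0.01 -0.  ] F [ 0.1 -0.2  0.2] F unit y -0.2 w 0.01
clock: 4.17
position: [0.5946, -0.0634, 0.223]
ee_rot: [0.24, 3.132, 0.0]
force: [-0.6, -1.4, 0.6]
width: 0.003
t 4.17 unit mm [ 41.3  25.2 223. ] turn err units [ 0.  0. -0.] F [-0.6 -1.4  0.6] F unit y -1.4 w 0.0
```

Contact expected here. Take a quick look, then continue slowly.

```bash
python3 - <<'E'
from cell import arm
import cv2,numpy as np
d=arm.get_image("side"); im=d["img"][:,:,::-1]
cv2.imwrite(f"pics/d_side.png",cv2.resize(im[120:320,180:400],None,fx=3,fy=3,interpolation=cv2.INTER_CUBIC))
E
python3 -m pendant '[[[0,0.1,0,0,0,0,1],[0,0.1,0,0,0,0,1],[0,0.1,0,0,0,0,1],[0,0.1,0,0,0,0,1]]]'; python3 st.py
```

```text
clock: 4.55
position: [0.5969, -0.0476, 0.2227]
ee_rot: [-0.24, -3.132, -0.0]
force: [0.2, -0.2, 0.8]
width: 0.006
t 4.55 unit mm [ 41.2  41.2 222.7] turn err units [ 0. -0. -0.] F [ 0.2 -0.2  0.8] F unit y -0.2 w 0.01
```

View pics/d_side.png

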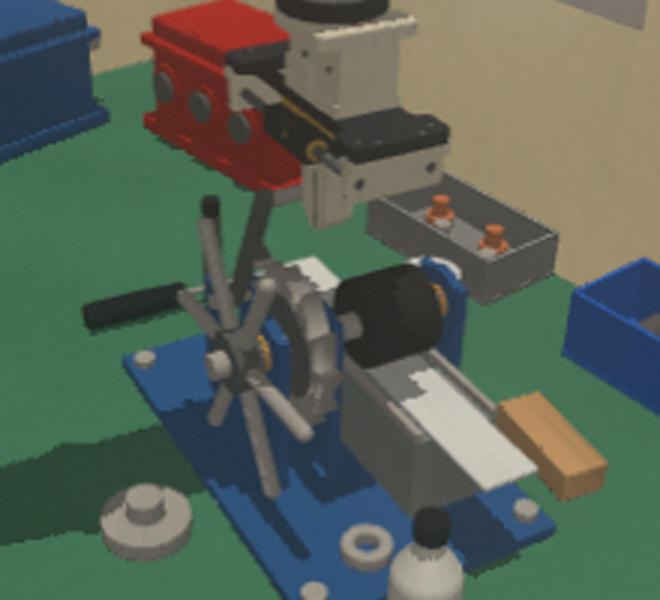

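```bash
python3 -m pendant '[[[0,0.12,0,0,0,0,1],[0,0.12,0,0,0,0,1],[0,0.12,0,0,0,0,1],[0,0.12,0,0,0,0,1],[0,0.12,0,0,0,0,1],[0,0.12,0,0,0,0,1]]]'; python3 st.py
python3 -m pendant '[[[0,0.12,0,0,0,0,1],[0,0.12,0,0,0,0,1],[0,0.1,0,0,0,0,1],[0,0,0,0,0,0,1],[0,0,0,0,0,0,1],[0,0,0,0,0,0,1],[0,0,0,0,0,0,1]]]';python3 st.py
python3 - <<'E'
from cell import arm
import cv2,numpy as np
d=arm.get_image("side"); im=d["img"][:,:,::-1]
cv2.imwrite(f"pics/e_side.png",cv2.resize(im[120:320,180:400],None,fx=3,fy=3,interpolation=cv2.INTER_CUBIC))
d=arm.get_image("wrist");cv2.imwrite(f"pics/e_wrist.png",d["img"][:,:,::-1])
E
```

```text
clock: 5.05
position: [0.6014, -0.019, 0.2227]
ee_rot: [0.24, 3.132, 0.0]
force: [-0.2, -0.3, 0.3]
width: 0.007
t 5.05 unit mm [ 41.2  70.2 222.7] turn err units [ 0. -0. -0.] F [-0.2 -0.3  0.3] F unit y -0.3 w 0.01
clock: 5.63
position: [0.6034, -0.0066, 0.2228]
ee_rot: [0.241, 3.132, -0.0]
force: [-0.5, -0.8, -0.6]
width: 0.006
t 5.63 unit mm [ 41.3  82.7 222.8] turn err units [-0.    0.   -0.01] F [-0.5 -0.8 -0.6] F unit y -0.8 w 0.01
```

View pics/e_side.png

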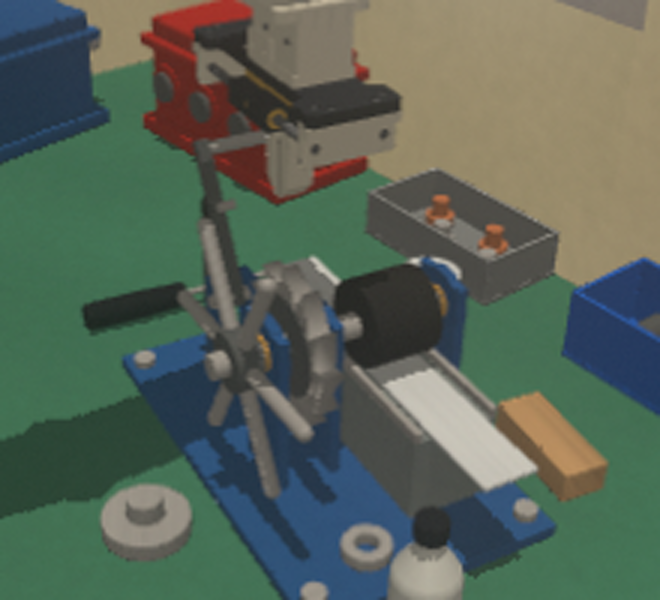

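View pics/e_wrist.png

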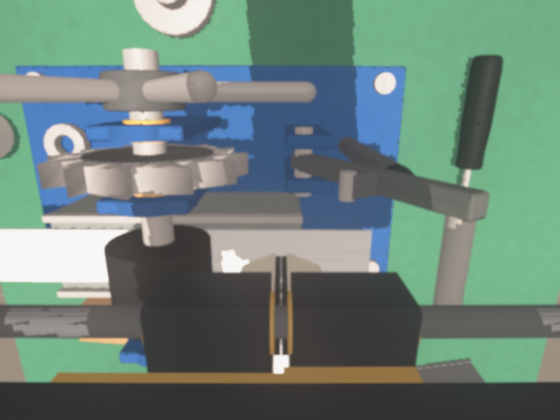

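```bash
python3 - <<'E'
from cell import arm
import numpy as np
from h import *; from st import *
d=np.load("a_side.npz")
def P(x,y,z): return O+ux*x/1e3+uy*y/1e3+np.array([0,0,z/1e3])
for v in(.03,.56,.7,.9,1.08,):
    b=np.deg2rad(122)-v
    for x in(6,35): 
        q=proj(d,P(x,98.6+120*np.cos(b),110+120*np.sin(b)))[0]; print(v,x,np.round((q-[180,120])*3))
E
```

```text
0.03 6 [275. 212.]
0.03 35 [311. 203.]
0.56 6 [238. 159.]
0.56 35 [273. 151.]
0.7 6 [229. 151.]
0.7 35 [263. 144.]
0.9 6 [216. 147.]
0.9 35 [249. 139.]
1.08 6 [206. 147.]
1.08 35 [239. 140.]
```

```bash
python3 -m pendant '[[[0,0,-0.4,0,0,0,1],[0,0,-0.6,0,0,0,1],[0,0,-0.6,0,0,0,1],[0,-0.2,-0.2,0,0,0,1],[0.3,-0.5,0,0,0,0,1],[0.3,-0.6,0,0,0,0,1],[0.3,-0.6,0,0,0,0,1],[0.3,-0.6,0,0,0,0,1],[0.3,-0.6,0,0,0,0,1],[0.3,-0.6,0,0,0,0,1],[0.3,-0.5,0,0,0,0,1],[0,0,0,0,0,0,1],[0,0,0,0,0,0,1]]]';python3 st.py
python3 - <<'E'
from cell import arm
import cv2,numpy as np
d=arm.get_image("side"); im=d["img"][:,:,::-1]
cv2.imwrite(f"pics/f_side.png",cv2.resize(im[120:320,180:400],None,fx=3,fy=3,interpolation=cv2.INTER_CUBIC))
E
```

```text
clock: 6.82
position: [0.4937, -0.1609, 0.2948]
ee_rot: [0.245, 3.132, 0.0]
force: [0.7, -0.2, -0.5]
width: 0.005
t 6.82 unit mm [-43.6 -86.5 294.8] turn err units [ 0.    0.   -0.05] F [ 0.7 -0.2 -0.5] F unit y -0.1 w 0.0
```

View pics/f_side.png

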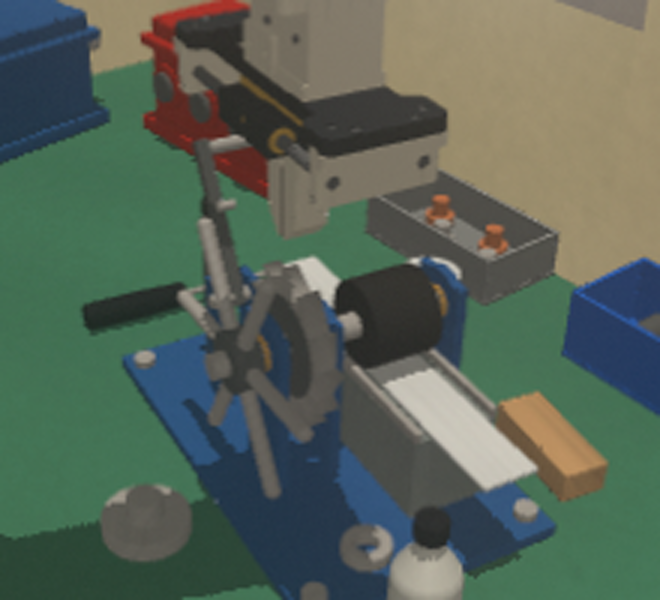

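```bash
python3 -m pendant '[[[0,0,0.4,0,0,-0.05,1],[0,0,0.5,0,0,0,1],[0,0,0.5,0,0,0,1],[0,0,0.3,0,0,0,1],[0,0,0.1,0,0,0,1],[0,0,0,0,0,0,1]]]';python3 st.py
python3 -m pendant '[[[0,0.12,0,0,0,0,1],[0,0.12,0,0,0,0,1],[0,0.12,0,0,0,0,1],[0,0.12,0,0,0,0,1],[0,0.12,0,0,0,0,1],[0,0.12,0,0,0,0,1],[0,0.12,0,0,0,0,1]]]';python3 st.py
python3 - <<'E'
from cell import arm
import cv2,numpy as np
d=arm.get_image("side"); im=d["img"][:,:,::-1]
cv2.imwrite(f"pics/g_side.png",cv2.resize(im[120:320,180:400],None,fx=3,fy=3,interpolation=cv2.INTER_CUBIC))
E
```

```text
clock: 7.37
position: [0.4947, -0.1583, 0.2217]
ee_rot: [-0.232, -3.131, -0.0]
force: [-0.3, 0.1, 0.5]
width: 0.004
t 7.37 unit mm [-43.  -83.8 221.7] turn err units [ 0.   -0.03  0.06] F [-0.3  0.1  0.5] F unit y 0.1 w 0.0
clock: 7.95
position: [0.5004, -0.1267, 0.224]
ee_rot: [0.235, 3.13, -0.001]
force: [0.1, -2.7, 2.3]
width: 0.01
t 7.95 unit mm [-42.2 -51.7 224. ] turn err units [-0.01  0.03  0.03] F [ 0.1 -2.7  2.3] F unit y -2.6 w 0.01
```

View pics/g_side.png

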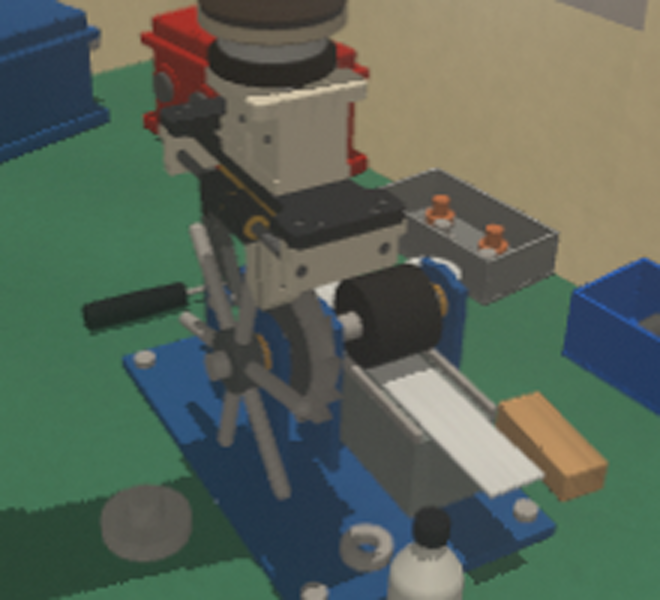

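```bash
python3 -m pendant '[[[0,0.1,0,0,0,0,1],[0,0.1,0,0,0,0,1],[0,0.1,0,0,0,0,1],[0,0.1,0,0,0,0,1],[0,0.1,0,0,0,0,1],[0,0.08,0,0,0,0,1],[0,0,0,0,0,0,1],[0,0,0,0,0,0,1]]]';python3 st.py
python3 - <<'E'
from cell import arm
import cv2,numpy as np
d=arm.get_image("side"); im=d["img"][:,:,::-1];np.savez("k_side.npz",**d)
cv2.imwrite(f"pics/k_side.png",cv2.resize(im[120:320,180:400],None,fx=3,fy=3,interpolation=cv2.INTER_CUBIC))
from h import *; from st import *
def P(x,y,z): return O+ux*x/1e3+uy*y/1e3+np.array([0,0,z/1e3])
for th in(.137,0,-.2,-.3,-.4):
    print(th,*[np.round((proj(d,P(-45,105*np.cos(b),125+105*np.sin(b)))[0]-[180,120])*3) for b in (np.deg2rad(110)+th+np.deg2rad(60)*np.array([-1,2,3]))])
E
```

```text
clock: 8.67
position: [0.5031, -0.1025, 0.2225]
ee_rot: [-0.233, -3.132, -0.001]
force: [-1.0, 0.4, -0.6]
width: 0.004
t 8.67 unit mm [-43.3 -27.3 222.5] turn err units [ 0.01 -0.01  0.06] F [-1.   0.4 -0.6] F unit y 0.2 w 0.0
0.137 [201. 217.] [272. 498.] [212. 421.]
0 [194. 220.] [280. 499.] [219. 436.]
-0.2 [187. 229.] [290. 496.] [230. 456.]
-0.3 [184. 236.] [294. 492.] [236. 465.]
-0.4 [182. 243.] [298. 486.] [242. 473.]
```

View pics/k_side.png

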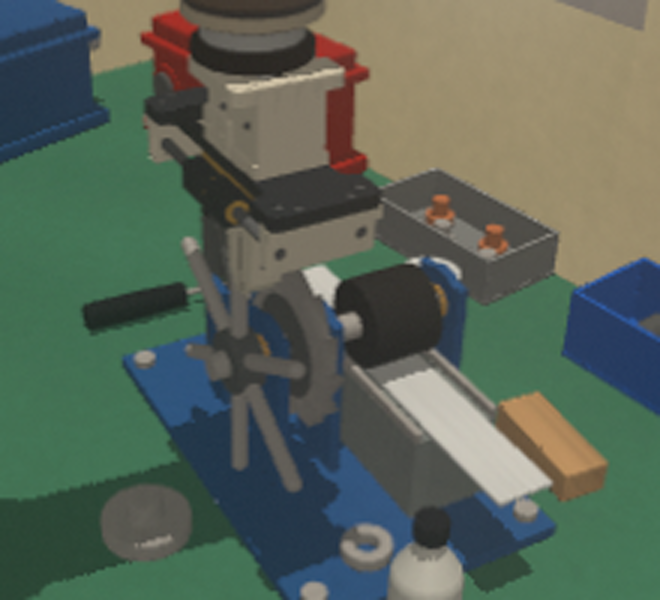

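```bash
python3 -m pendant '[[[0,-0.2,0,0,0,0,1],[0,-0.2,-0.1,0,0,0,1],[0,0,-0.4,0,0,0,1],[0,0,-0.6,0,0,0,1],[0,0,-0.6,0,0,0,1],[0,0.1,-0.2,0,0,0,1],[-0.2,0.5,0,0,0,0,1],[-0.25,0.7,0,0,0,0,1],[-0.25,0.7,0,0,0,0,1],[-0.25,0.7,0,0,0,0,1],[-0.25,0.7,0,0,0,0,1],[-0.25,0.7,0,0,0,0,1],[-0.25,0.7,0,0,0,0,1],[-0.25,0.7,0,0,0,0,1],[-0.15,0.5,0,0,0,0,1],[0,0.2,0,0,0,0,1],[0,0,0,0,0,0,1],[0,0,0,0,0,0,1]]]';python3 st.py
python3 - <<'E'
from cell import arm
import cv2,numpy as np
d=arm.get_image("side"); im=d["img"][:,:,::-1]
cv2.imwrite(f"pics/l_side.png",cv2.resize(im[120:320,180:400],None,fx=3,fy=3,interpolation=cv2.INTER_CUBIC))
E
```

```text
clock: 10.22
position: [0.6204, 0.1124, 0.2984]
ee_rot: [-0.235, -3.132, 0.002]
force: [-0.3, -0.6, -0.6]
width: 0.003
t 10.22 unit mm [ 40.  202.9 298.4] turn err units [-0.01 -0.01  0.04] F [-0.3 -0.6 -0.6] F unit y -0.6 w 0.0
```

View pics/l_side.png

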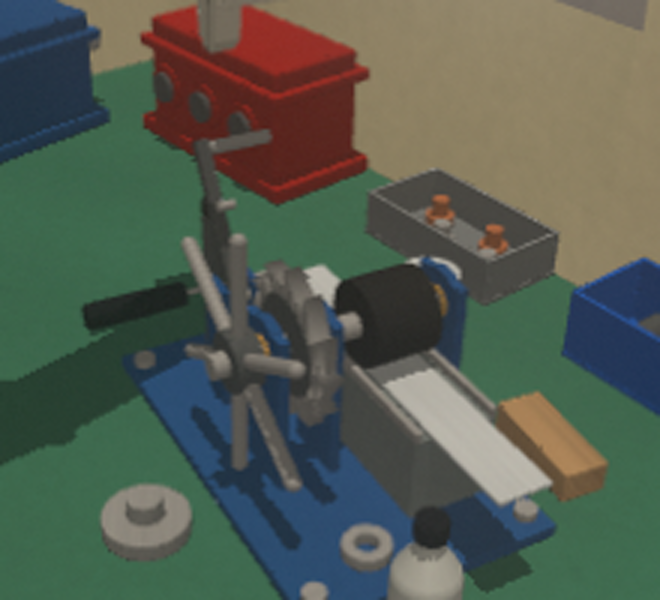

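```bash
python3 -m pendant '[[[0,0,0.4,0,0,0.04,1],[0,0,0.5,0,0,0,1],[0,0,0.5,0,0,0,1],[0,0,0.35,0,0,0,1],[0,0,0.15,0,0,0,1],[0,0,0,0,0,0,1]]]';python3 st.py
python3 -m pendant '[[[0,-0.12,0,0,0,0,1],[0,-0.12,0,0,0,0,1],[0,-0.12,0,0,0,0,1],[0,-0.12,0,0,0,0,1],[0,-0.12,0,0,0,0,1],[0,-0.12,0,0,0,0,1],[0,-0.12,0,0,0,0,1]]]';python3 st.py
python3 -m pendant '[[[0,-0.12,0,0,0,0,1],[0,-0.12,0,0,0,0,1],[0,-0.12,0,0,0,0,1],[0,-0.12,0,0,0,0,1],[0,-0.12,0,0,0,0,1]]]';python3 st.py
python3 - <<'E'
from cell import arm
import cv2,numpy as np
d=arm.get_image("side"); im=d["img"][:,:,::-1]
cv2.imwrite(f"pics/m_side.png",cv2.resize(im[120:320,180:400],None,fx=3,fy=3,interpolation=cv2.INTER_CUBIC))
E
```

```text
clock: 10.77
position: [0.6198, 0.1118, 0.2217]
ee_rot: [-0.242, -3.13, 0.002]
force: [-1.0, -0.7, -0.3]
width: 0.003
t 10.77 unit mm [ 39.5 202.2 221.7] turn err units [-0.02 -0.02 -0.02] F [-1.  -0.7 -0.3] F unit y -0.8 w 0.0
clock: 11.35
position: [0.6157, 0.0802, 0.223]
ee_rot: [0.239, 3.132, 0.001]
force: [-0.9, 0.3, 1.0]
width: 0.005
t 11.35 unit mm [ 40.2 170.3 223. ] turn err units [0.   0.01 0.01] F [-0.9  0.3  1. ] F unit y 0.1 w 0.01
clock: 11.77
position: [0.6119, 0.0563, 0.2227]
ee_rot: [-0.239, -3.132, 0.0]
force: [-0.0, 0.5, 0.5]
width: 0.005
t 11.77 unit mm [ 40.1 146.1 222.7] turn err units [-0. -0.  0.] F [-0.   0.5  0.5] F unit y 0.5 w 0.0
```

View pics/m_side.png

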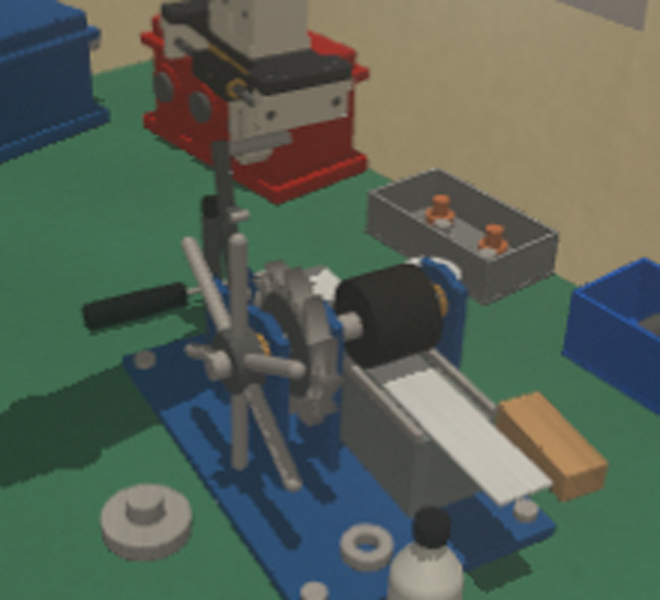

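```bash
python3 -m pendant '[[[0,-0.12,0,0,0,0,1],[0,-0.12,0,0,0,0,1],[0,-0.12,0,0,0,0,1],[0,-0.12,0,0,0,0,1],[0,-0.12,0,0,0,0,1],[0,-0.12,0,0,0,0,1],[0,0,0,0,0,0,1],[0,0,0,0,0,0,1],[0,0,0,0,0,0,1]]]';python3 st.py
python3 - <<'E'
from cell import arm
import cv2,numpy as np
d=arm.get_image("side"); im=d["img"][:,:,::-1]
cv2.imwrite(f"pics/n_side.png",cv2.resize(im[120:320,180:400],None,fx=3,fy=3,interpolation=cv2.INTER_CUBIC))
E
```

```text
clock: 12.57
position: [0.6076, 0.0286, 0.2227]
ee_rot: [0.239, 3.132, 0.0]
force: [-0.6, 0.5, -0.2]
width: 0.012
t 12.57 unit mm [ 40.2 118.1 222.7] turn err units [ 0.   -0.    0.01] F [-0.6  0.5 -0.2] F unit y 0.4 w 0.01
```

View pics/n_side.png

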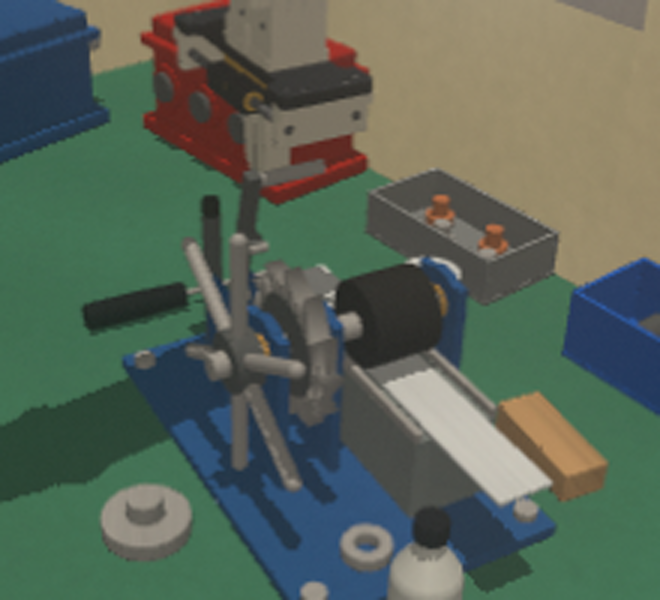

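```bash
python3 -m pendant '[[[0,0,0,0,0,0,1],[0,0,0,0,0,0,1],[0,0,0,0,0,0,1],[0,0,0,0,0,0,1]]]';python3 st.py
python3 - <<'E'
from cell import arm
import cv2,numpy as np
d=arm.get_image("side"); im=d["img"][:,:,::-1]
cv2.imwrite(f"pics/o_side.png",cv2.resize(im[120:320,180:400],None,fx=3,fy=3,interpolation=cv2.INTER_CUBIC))
E
```

```text
clock: 12.95
position: [0.6076, 0.0285, 0.2227]
ee_rot: [-0.239, -3.133, -0.0]
force: [-0.3, 0.5, 0.0]
width: 0.005
t 12.95 unit mm [ 40.1 118.  222.7] turn err units [ 0.   -0.    0.01] F [-0.3  0.5  0. ] F unit y 0.5 w 0.0
```

View pics/o_side.png

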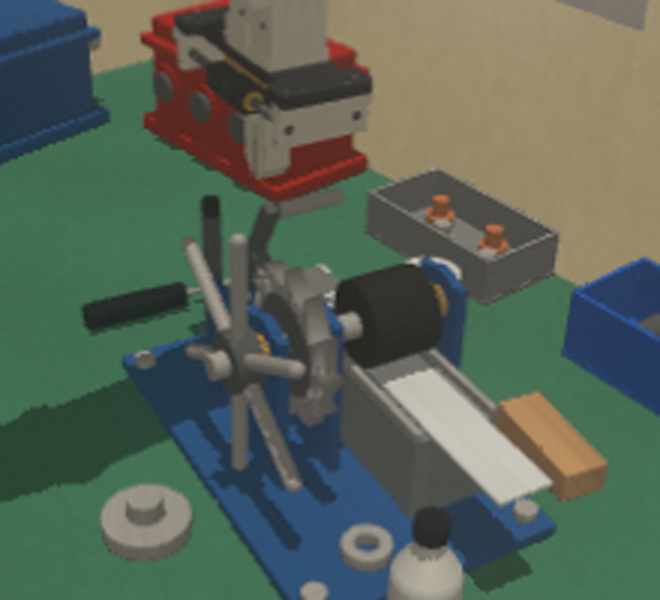

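```bash
python3 -m pendant '[[[0,0.2,0,0,0,0,1],[0,0.2,-0.3,0,0,0,1],[0,0.1,-0.6,0,0,0,1],[0,0.2,-0.6,0,0,0,1],[0,0.3,-0.4,0,0,0,1],[0,0.5,0,0,0,0,1],[0,0.6,0,0,0,0,1],[0,0.6,0,0,0,0,1],[0,0.4,0,0,0,0,1],[0,0,0,0,0,0,1],[0,0,0,0,0,0,1],[0,0,0,0,0,0,1],[0,0,0,0,0,0,1]]]';python3 st.py
python3 - <<'E'
from cell import arm
import cv2,numpy as np
from h import *; from fit import *
for n in("side","top"):
    d=arm.get_image(n);im=d["img"][:,:,::-1]
    np.savez(f"p_{n}.npz",**d)
    im=im[120:320,180:400] if n=="side" else im[160:300,190:390]
    cv2.imwrite(f"pics/p_{n}.png",cv2.resize(im,None,fx=3,fy=3,interpolation=cv2.INTER_CUBIC))
E
sed 's/a_{n}/p_{n}/; s/(.05,.12,.2)/(-.2,-.3,-.45)/' fit.py > fit2.py; python3 fit2.py
```

```text
clock: 14.08
position: [0.6265, 0.1494, 0.2988]
ee_rot: [0.242, 3.132, -0.001]
force: [-0.7, -1.1, 0.1]
width: 0.01
t 14.08 unit mm [ 40.4 240.4 298.8] turn err units [-0.01  0.   -0.02] F [-0.7 -1.1  0.1] F unit y -1.2 w 0.01
top 430 [-17.51470044 126.41295165 -78.7399569   -0.31587904] 2.1550406782708067
peg y,z,slope [2.05248840e+01 2.16165047e+02 3.97950952e-02]
side 1037 [-19.34288108 125.26869388 -78.17753392  -0.32428857] 1.793139044204406
peg y,z,slope [2.08767497e+01 2.14504671e+02 5.10712965e-03]
```

View pics/p_side.png

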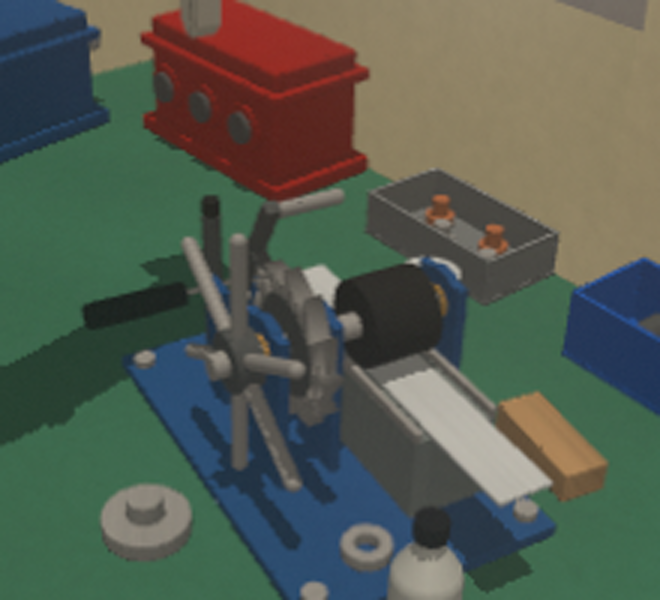

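View pics/p_top.png

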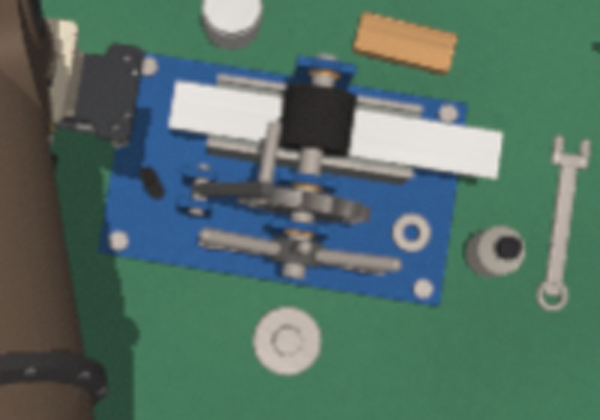

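```bash
python3 -c "
from cell import arm
print(arm.sign_off())"
```

```text
the job is handed in; nothing more can be done
None
```

The job is handed in after about 14 s on the robot clock, well under the 64 s limit. The wheel is one notch back and the pawl is down in that notch. `sign_off` gives no verdict, so the results below are my own checks.

- **Pawl lift:** I pushed the peg with the closed fingertips until the pawl tipped past upright onto its stop. The image matched a pawl value of about 1.08 rad.
- **Wheel turn:** I pushed the spoke back; the wheel went from about +0.14 to about -0.32 rad. The pawl was still on its stop in a picture taken afterwards.
- **Pawl return:** I pushed the peg back past upright so the pawl dropped onto the wheel, then moved the arm clear.

**Last checks:**

| Check | Result | Needed |
|---|---|---|
| Wheel angle, side camera | -0.324 rad | -0.56 to -0.12 |
| Wheel angle, top camera | -0.316 rad | -0.56 to -0.12 |
| Pawl angle, from peg position | about 0.05 rad | below 0.2 |
| Highest force I read between moves | about 3.5 N | under 20 N on the pawl |

- **Robot contact:** the gripper was well clear of the unit in the last pictures.
- **Loose items:** those I could see in the last pictures (all but the screwdriver's shaft) looked unmoved by eye; I did not measure them.
- **Camera disagreement:** the two cameras differed by about 2 mm on the shaft and peg position, which is within the stated calibration. No check failed.

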